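# Turn a plaster plaque face up against the drying board

### The arm

A 7-joint arm with a two-finger parallel gripper is mounted at the origin on the work surface. World frame = base frame: x ahead of the robot, y to its left, z up, the work surface at z = 0. Lengths are in m, angles in rad, forces in N, time in s.
With the tool pointing down it reaches from about 0.425 to 0.925 m from the base axis. Payload 6.8 kg.
Tool frame: the origin (TCP) lies midway between the tips of the shut fingers; the grasp point (between the pads) lies 19 mm behind it; y points along the fingers, z is the direction in which the jaws open and shut, and the axes are right-handed (so a half turn about y gives the same grasp; the last joint's range is limited). The gripper opens to 85 mm and grips with 20 to 120 N. Pads are 22 mm wide; open, the fingers measure 114 mm over their backs; the gripper's body (76 mm by 85 mm) begins 54 mm behind the grasp point. The pads swing forward as they close: fully open they stand 13 mm farther back than shut.
Start: joints at [1.209, 0.477, 0.022, 1.555, -0.011, 1.109, -0.083], TCP at [0.169, -0.653, 0.231] pointing down, gripper open.
Joint ranges: [-2.96, 2.96], [-0.34, 2.1], [-1.41, 1.46], [0.24, 2.44], [-1.37, 4.51], [0.17, 1.92], [-2.96, 2.96]. Speed limits (rad/s): [2.39, 2.39, 3.14, 3.14, 3.14, 3.14, 3.14].

### API

Orientations are given as a unit quaternion [w, x, y, z].
In Python, from station import bot gives the robot as it stands. The module is installed in compiled form; this text tells all that it offers.
- The arm moves only by the shell command python3 -m crank 'ROWS' [FORCE]. ROWS is JSON, a list of rows, each an object with "linear": the shift along the tool's x, y, z in m, a list of three; "dr": the turn, a rotation vector about the tool's x, y, z in degrees, a list of three; "hand": the gripper command: -1 is shut, 1 is fully open, values between are in proportion. A call has 1 to 10 rows; each row is the pose to reach, as a shift and turn from the pose commanded when the call began, along the tool's axes at that moment; what a row does not reach only later rows make up. A row lasts 1/12 s, in which the tool goes at most 41.7 mm and 7.16 degrees, less where a joint would pass 70% of its speed; a pose out of reach is approached as far as the arm can. A call with a gripper value outside its range is refused whole. The fingers move at their own pace and stop on an object; FORCE is the grip in N (left out, the last holds). Time passes only in rows, so rows that repeat a pose let the fingers close. It gives the time, the measured TCP pose, the force and the opening at its end, in the units of the state.
- bot.get_obs(): the state, without advancing time (a new reading comes with each control period).
- bot.read_camera(name): name is "side" or "top" or "wrist"; returns the picture (480x640x3 uint8, blue, green, red); there is no depth.
- bot.camera_params(name): a dict with "K" (3x3 intrinsics, pixels), "R" (3x3) and "t" (3): a world point X has camera coordinates R X + t; the wrist camera has in their place "hand_eye" (4x4, takes a point from camera to tool coordinates, whose origin is the TCP and whose axes are the tool frame's). Camera axes: x right, y down, z forward; pixel columns grow to the right and rows downward; lengths in m; the calibration is good to about 2 mm. The wrist camera is an equidistant fisheye: a pixel r from the principal point sees the ray r / f radians off the axis. A picture is of the moment at which its call begins: read the wrist's pose just before it. camera_params takes no time and is no camera call.
- bot.hand_in(): hands the job in, once; it reports no verdict.
Trained networks look in the newest picture that a camera, given by its name, has taken for a name from the list of things; names that differ only in an ending like _2 or _b are one class to them, and where a whole thing is asked for, a point or a joint stands for the part that bears it (a point fixed in the world has none). Each returns a list of dicts, best first, with "score" (0 to 1); they miss things now and then, are a little off and sometimes report something else, mostly with a low value. They report only what shows in the picture. A call takes as long as a camera call. They do not tell look-alikes from the thing itself.
- bot.search_frame(camera, target): "extent" ([left, top, right, bottom] in pixels, round what is visible of it).
- bot.cut_out(camera, target): "pixels" (480x640 bool, what is visible of it) and "extent" ([left, top, right, bottom] in pixels, round what is visible of it).
- bot.place_of(camera, target): "xy" ([column, row] in pixels: a listed point, or the origin of a listed thing).
The state is a dict: "t": time; "q": joint angles; "joint_vel": joint speeds; "joint_torque": joint torques, N m; "eef_pos": TCP position; "tool_rot": TCP orientation; "contact_force": force on the tool from outside, world axes, zero at the start; "torque": the same for the moment, N m; "gripper_width": opening from 0.0 (shut) to 1.0 (fully open).
Only numpy, scipy, OpenCV 4.12 (cv2) and the standard library are available. Lean on these libraries where they do the work, as an engineer would, in place of code of your own. Each camera call takes 0.05 s, during which the arm holds its last target. There are 200 camera calls.

### The job

The rectangular plaster plaque on the table beside the drying board lies face down. Without picking it up or taking it between the fingers, push it with the fingertips against the edge of the board until it tips up on its edge and flips over onto the board, then push it on until it lies flat, face up and wholly on the board. Leave everything else as it stands.

Things in the scene. Friction and masses are not known exactly. Their poses are not given: they have to be found in the camera images.
- plaque: The loose plaster plaque, about 0.16 kg, 96 (its x) by 120 (its y) by 17 mm thick (its z). It starts face down on the table, its +x side within 12 degrees of facing the board's near edge and 25 to 60 mm short of it. Origin at the centre of its face (at table height at the start); its z points from face to back (up at the start, down when face up).
- plaque_back (a point): Centre of the plaque's back (17 mm from the face along its z). The back 7 mm of the plaque (z 10 to 17 mm) is a full 96 x 120 mm slab with a plain flat back.
- plaque_face (a point): Centre of the plaque's face, same point as its origin. The face side (z 0 to 10 mm) is a raised frame of only 72 x 96 mm round a recessed flower, so face down the slab's rim overhangs by 12 mm all round, its underside 10 mm above the table. The rim can be raised by fingertips pressing lightly on it towards the edge while moving up; hard pressing (over about 6 N) jams it.
- board: The drying board: plywood, fixed to the table, 250 mm deep (its x, pointing to the left of the robot, away from the plaque), 380 mm wide (its y), top 19 mm above the table; origin at the centre of its underside, on the table. Its upright near edge, a straight 19 mm high wall facing the plaque, is at x = -125 mm. A batten 30 mm high runs along its far edge (x 105 to 125 mm); two finished casts lie at x 5 to 105 mm.
- board_edge (a point): Middle of the board's near top edge, 19 mm above the table; its x axis points level from the edge over the board, its y along the edge.
- plaque_corner0 (a point): Corner of the plaque's back slab on its -x -y side, half-way through the slab (13.5 mm from the face).
- plaque_corner1 (a point): Corner of the plaque's back slab on its -x +y side, half-way through the slab (13.5 mm from the face).
- plaque_corner2 (a point): Corner of the plaque's back slab on its +x +y side, half-way through the slab (13.5 mm from the face).
- plaque_corner3 (a point): Corner of the plaque's back slab on its +x -y side, half-way through the slab (13.5 mm from the face).
- finished: A finished square plaque, 75 x 75 x 17 mm, lying on the board; a bystander, leave it alone. Origin at the centre of its underside.
- rosette: A small round rosette cast, 68 mm across, 26 mm high, lying on the board; a bystander, leave it alone. Origin at the centre of its underside.
- baluster: A little turned baluster cast, 48 mm across, 100 mm high, standing on the table; a bystander, leave it alone. Origin at the centre of its underside.
- mixing_bowl: A grey mixing bowl, 120 mm across, 60 mm high; a bystander, leave it alone. Origin at the centre of its underside.
- sealer: An amber jar of sealer, 52 mm across, 100 mm high; a bystander, leave it alone. Origin at the centre of its underside.
- foam_block: A block of white foam, 70 x 100 x 50 mm; a bystander, leave it alone. Origin at the centre of its underside.
- palette_knife: A palette knife, 200 mm long, lying flat; a bystander, leave it alone. Origin at the centre of its underside.
- dust_brush: A flat dust brush, 190 mm long, lying flat; a bystander, leave it alone. Origin at the centre of its underside.
Things that resemble listed ones, but are neither listed nor needed, are in the scene too. What is shaped like the plaque but brown or turquoise is not meant.

How it is judged:
On the way:
1. the plaque stands tipped up on its edge at the near edge of the board (angle between plaque's own z axis and vertical between 0.7 and 2.4 rad and x of plaque in the frame of board_edge between -0.1 and 0.06 m and height (world z) of plaque below 0.075 m), for 0.1 s.
At the end, for the whole second after the job is handed in: The plaque lies flat on the board (within 8 degrees, its back within 4 mm of the board's top) with its face up, no corner more than 5 mm beyond the board's edges, and is at rest (angle between plaque's own z axis and vertical above 3 rad and z of plaque_face in the frame of board above 0.032 m and z of plaque_back in the frame of board below 0.023 m and x of plaque_corner0 in the frame of board between -0.13 and 0.115 m and y of plaque_corner0 in the frame of board between -0.195 and 0.195 m and x of plaque_corner1 in the frame of board between -0.13 and 0.115 m and y of plaque_corner1 in the frame of board between -0.195 and 0.195 m and x of plaque_corner2 in the frame of board between -0.13 and 0.115 m and y of plaque_corner2 in the frame of board between -0.195 and 0.195 m and x of plaque_corner3 in the frame of board between -0.13 and 0.115 m and y of plaque_corner3 in the frame of board between -0.195 and 0.195 m and linear speed of plaque below 0.02 m/s and angular speed of plaque below 0.2 rad/s); the robot touches nothing.
It fails at once if the plaque is lifted clear of the table and the board (all four corners more than 45 mm above the table) (height (world z) of each of plaque_corner0, plaque_corner1, plaque_corner2, plaque_corner3 above 0.045 m).
It fails at once if the plaque is taken between the fingers (the grasp point lies inside the plaque) (x of the grasp point in the frame of plaque between -0.044 and 0.044 m and y of the grasp point in the frame of plaque between -0.056 and 0.056 m and z of the grasp point in the frame of plaque between 0.001 and 0.016 m).
It fails at once if one of the other things is moved by more than 30 mm or knocked over (distance of any of finished, rosette, baluster, mixing_bowl, sealer, foam_block, palette_knife, dust_brush from where it was at the start of the episode above 0.03 m or angle between any of baluster, sealer, mixing_bowl's own z axis and vertical above 0.5 rad).
It also fails if it takes over 72 s, if anything falls off the work surface, if the arm or the gripper's body presses on something with over 40 N, if the wrist force passes 120 N, or if a joint passes its speed limit or range.

## Working session

There is one attempt and no reset: what is moved stays moved. The work goes in short steps, Python scripts to look and compute and a shell command to move; the robot and the scene stay as the last step left them, time stands still between calls to the robot, and variables do not carry over. Pictures are saved under pics/ and viewed, about 8 in all and at most 12, crops included, and the job is handed in when it is done.

```bash
mkdir -p pics
cat > h.py <<'E'
import numpy as np,cv2
from station import bot
from scipy.spatial.transform import Rotation as Rn
def ray(cam,uv,z):
    p=bot.camera_params(cam);K,R,t=map(np.array,(p["K"],p["R"],p["t"]))
    d=R.T@np.linalg.solve(K,[uv[0],uv[1],1.]);c=-R.T@t
    return c+d*(z-c[2])/d[2]
def proj(cam,X):
    p=bot.camera_params(cam);K,R,t=map(np.array,(p["K"],p["R"],p["t"]))
    v=K@(R@np.array(X)+t);return v[:2]/v[2]
def rot():
    o=bot.get_obs();q=o["tool_rot"];return o,Rn.from_quat([q[1],q[2],q[3],q[0]]).as_matrix()
E
python3 - <<'E'
from h import *
o,R=rot();print(o["t"],o["eef_pos"],np.round(R,3).tolist(),o["contact_force"],o["gripper_width"])
for c in("top","side"):
    im=bot.read_camera(c);cv2.imwrite(f"pics/{c}0.png",im)
    p=bot.camera_params(c);print(c,-np.array(p["R"]).T@np.array(p["t"]))
    for n,z in(("plaque",0),("plaque_back",.017),("plaque_corner0",.0135),("plaque_corner1",.0135),("plaque_corner2",.0135),("plaque_corner3",.0135),("board_edge",.019),("board",0)):
        for r in bot.place_of(c,n)[:3]:print(n,round(r["score"],2),np.round(r["xy"]),np.round(ray(c,r["xy"],z)[:2],3))
E
```

```text
0.0 [ 0.16933518 -0.65279439  0.23030905] [[-0.968, -0.001, 0.251], [-0.251, 0.002, -0.968], [0.0, -1.0, -0.002]] [-0.11519246  0.28899607  0.31391913] 1.0009781681738608
top [0.28093208 0.03330477 1.17070478]
plaque 0.78 [465. 356.] [ 0.204 -0.34 ]
plaque 0.6 [368. 293.] [ 0.359 -0.103]
plaque 0.56 [350. 221.] [ 0.546 -0.057]
plaque_back 0.88 [367. 294.] [ 0.354 -0.096]
plaque_back 0.84 [465. 358.] [ 0.199 -0.336]
plaque_back 0.41 [331. 197.] [ 0.605 -0.005]
plaque_corner0 0.97 [367. 199.] [ 0.602 -0.101]
plaque_corner0 0.92 [342. 305.] [ 0.326 -0.035]
plaque_corner0 0.86 [478. 386.] [ 0.134 -0.364]
plaque_corner1 0.97 [367. 199.] [ 0.602 -0.101]
plaque_corner1 0.92 [342. 305.] [ 0.326 -0.035]
plaque_corner1 0.86 [478. 386.] [ 0.134 -0.364]
plaque_corner2 0.97 [367. 199.] [ 0.602 -0.101]
plaque_corner2 0.92 [342. 305.] [ 0.326 -0.035]
plaque_corner2 0.86 [478. 386.] [ 0.134 -0.364]
plaque_corner3 0.97 [367. 199.] [ 0.602 -0.101]
plaque_corner3 0.92 [342. 305.] [ 0.326 -0.035]
plaque_corner3 0.86 [478. 386.] [ 0.134 -0.364]
board_edge 0.69 [350. 222.] [ 0.539 -0.056]
board 0.73 [269.
[... 267 characters left out ...]
59]
plaque_back 0.71 [382. 229.] [ 0.353 -0.102]
plaque_corner0 0.98 [393. 247.] [ 0.322 -0.027]
plaque_corner0 0.97 [413. 197.] [ 0.268 -0.309]
plaque_corner0 0.93 [280. 243.] [ 0.603 -0.015]
plaque_corner1 0.98 [393. 247.] [ 0.322 -0.027]
plaque_corner1 0.97 [413. 197.] [ 0.268 -0.309]
plaque_corner1 0.93 [280. 243.] [ 0.603 -0.015]
plaque_corner2 0.98 [393. 247.] [ 0.322 -0.027]
plaque_corner2 0.97 [413. 197.] [ 0.268 -0.309]
plaque_corner2 0.93 [280. 243.] [ 0.603 -0.015]
plaque_corner3 0.98 [393. 247.] [ 0.322 -0.027]
plaque_corner3 0.97 [413. 197.] [ 0.268 -0.309]
plaque_corner3 0.93 [280. 243.] [ 0.603 -0.015]
board 0.72 [286. 291.] [0.553 0.159]
board 0.25 [330. 241.] [ 0.483 -0.059]
```

View pics/top0.png

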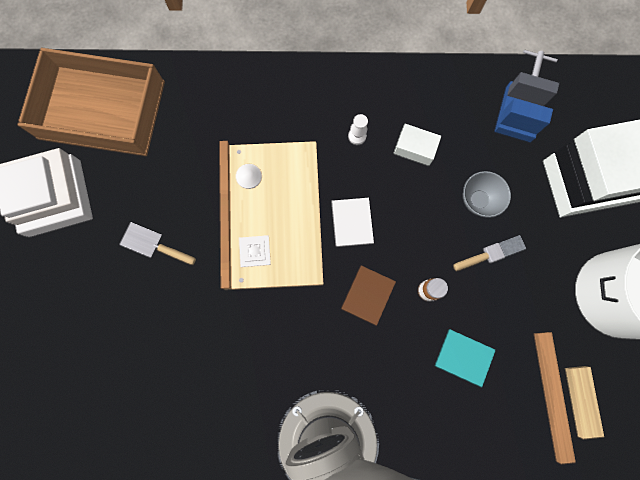

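View pics/side0.png

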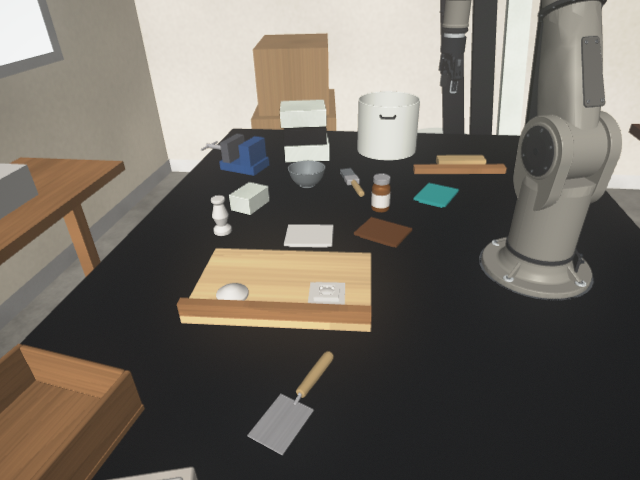

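The white plaque is in the top view at about (353,222), with the board's near edge running (316,142)–(323,285). The brown and turquoise plaques are the look-alikes. Next I'll get exact corners and the edge line.

Run:
```python
from h import *
im=cv2.imread("pics/top0.png")
g=im.astype(int)
m=((g.min(2)>150)*255).astype(np.uint8); k=np.zeros_like(m);k[190:255,326:380]=m[190:255,326:380]
c=max(cv2.findContours(k,0,2)[0],key=cv2.contourArea)
b=cv2.boxPoints(cv2.minAreaRect(c));print("px",b.round(1).tolist())
W=np.array([ray("top",p,.017)[:2] for p in b]);print(W.round(4),"centre",W.mean(0),"sides",np.linalg.norm(np.diff(W,axis=0),axis=1))
e=[]
for r in range(150,280,5):
    row=g[r,290:330]; w=(row[:,2]>120)&(row[:,2]>row[:,0]+20); e.append(ray("top",(290+np.nonzero(w)[0].max()+.5,r),.019)[:2])
e=np.array(e);f=np.polyfit(e[:,0],e[:,1],1);print("edge y=",f,"resid",np.abs(np.polyval(f,e[:,0])-e[:,1]).max())
for i in range(4):
    d=W[(i+1)%4]-W[i];print(np.degrees(np.arctan2(d[1],d[0])),np.linalg.norm(d))
print("edge ang",np.degrees(np.arctan(f[0])))
for n,z in(("baluster",0),("finished",.019),("rosette",.019),("foam_block",0),("sealer",0)):
    for r in bot.place_of("top",n)[:2]:print(n,round(r["score"],2),np.round(ray("top",r["xy"],z)[:2],3))
for px in((316,142),(323,285)):print(ray("top",px,.019))
```

```text
px [[331.20001220703125, 200.10000610351562], [368.8999938964844, 196.5], [373.20001220703125, 242.5], [335.6000061035156, 246.10000610351562]]
[[ 0.5965 -0.0069]
 [ 0.6071 -0.1049]
 [ 0.4853 -0.1145]
 [ 0.4752 -0.0183]] centre [ 0.54102576 -0.06113899] sides [0.09863746 0.12211678 0.09676862]
edge y= [ 0.05545977 -0.00768589] resid 0.001012637186752003
-83.86990420540656 0.09863745526755814
-175.49981294107425 0.12211677758375986
95.99151759831648 0.09676862361275423
5.375666202500248 0.12184388310465234
edge ang 3.1743591384312553
baluster 0.69 [ 0.78  -0.078]
finished 0.87 [0.469 0.192]
finished 0.45 [ 0.598 -0.402]
rosette 0.75 [0.661 0.206]
rosette 0.16 [0.568 0.027]
foam_block 0.94 [ 0.746 -0.224]
sealer 0.58 [ 0.362 -0.247]
[0.75538288 0.03410566 0.019     ]
[0.37563811 0.01349476 0.019     ]
```

```bash
A='{"linear":[-0.495,0.10,-0.396],"dr":[0,-78.7,0],"hand":0}'; python3 -m crank '[{"linear":[-0.495,0.10,-0.396],"dr":[0,-78.7,0],"hand":0},{"linear":[-0.495,0.10,-0.396],"dr":[0,-78.7,0],"hand":0},{"linear":[-0.495,0.10,-0.396],"dr":[0,-78.7,0],"hand":0},{"linear":[-0.495,0.10,-0.396],"dr":[0,-78.7,0],"hand":0},{"linear":[-0.495,0.10,-0.396],"dr":[0,-78.7,0],"hand":0},{"linear":[-0.495,0.10,-0.396],"dr":[0,-78.7,0],"hand":0},{"linear":[-0.495,0.10,-0.396],"dr":[0,-78.7,0],"hand":0},{"linear":[-0.495,0.10,-0.396],"dr":[0,-78.7,0],"hand":0},{"linear":[-0.495,0.10,-0.396],"dr":[0,-78.7,0],"hand":0},{"linear":[-0.495,0.10,-0.396],"dr":[0,-78.7,0],"hand":0}]'
python3 - <<'E'
from h import *
o,R=rot();d=np.array([.5486,-.145,.10])-o["eef_pos"]
print(np.round(R.T@d,4)); a=np.degrees(np.arctan2(R[1,2],R[0,2]));print("az",a,"dr y",a-3.2,o["q"])
E
```

```text
t: 1.98
eef_pos: [0.417, -0.3223, 0.1665]
tool_rot: [-0.484, 0.484, -0.515, 0.515]
contact_force: [0.7, -0.4, 0.0]
gripper_width: 0.499
[-0.1851  0.0665  0.1205]
az -3.503809435698828 dr y -6.703809435698828 [ 0.85422953  0.33753784 -0.38005762  1.9523699   0.16058778  0.87950678
  0.3298283 ]
```

```bash
python3 -m crank '[{"linear":[-0.185,0.066,0.120],"dr":[0,-6.7,0],"hand":0},{"linear":[-0.185,0.066,0.120],"dr":[0,-6.7,0],"hand":0},{"linear":[-0.185,0.066,0.120],"dr":[0,-6.7,0],"hand":0},{"linear":[-0.185,0.066,0.120],"dr":[0,-6.7,0],"hand":0},{"linear":[-0.185,0.066,0.120],"dr":[0,-6.7,0],"hand":0},{"linear":[-0.185,0.066,0.120],"dr":[0,-6.7,0],"hand":0},{"linear":[-0.185,0.066,0.120],"dr":[0,-6.7,0],"hand":0},{"linear":[-0.185,0.066,0.120],"dr":[0,-6.7,0],"hand":0}]'
cat > s.py <<'E'
from h import *
import sys
o,R=rot();a=np.degrees(np.arctan2(R[1,2],R[0,2]))
# edge frame: u along edge, n over board
n=np.array([-.0554,.9985]);E0=np.array([.541,.0223])
p=np.array(o["eef_pos"]);print("t",round(o["t"],2),"pos",p.round(4),"az",round(a,2),"tilt",np.round(R[:,1],3),"x_edge",round(float(n@(p[:2]-E0)),4),"F",np.round(o["contact_force"],2),"w",round(o["gripper_width"],3))
if len(sys.argv)>3:
    t=np.array([float(v) for v in sys.argv[1:4]]);print("shift to target",np.round(R.T@(t-p),4),"dry",a-3.2)
E
python3 s.py .5486 -.145 .007
```

```text
t: 2.65
eef_pos: [0.5486, -0.1457, 0.1]
tool_rot: [0.513, -0.513, 0.487, -0.486]
contact_force: [-0.4, -0.6, -0.4]
gripper_width: 0.504
t 2.65 pos [ 0.5486 -0.1457  0.1   ] az 3.04 tilt [-0.001  0.001 -1.   ] x_edge -0.1682 F [-0.43 -0.58 -0.37] w 0.504
shift to target [-0.0007  0.093   0.0001] dry -0.16419815541635163
```

```bash
python3 -m crank '[{"linear":[0,0.04,0],"dr":[0,0,0],"hand":0},{"linear":[0,0.07,0],"dr":[0,0,0],"hand":0},{"linear":[0,0.085,0],"dr":[0,0,0],"hand":0},{"linear":[0,0.093,0],"dr":[0,0,0],"hand":0},{"linear":[0,0.093,0],"dr":[0,0,0],"hand":0},{"linear":[0,0.093,0],"dr":[0,0,0],"hand":0}]'
cat > look.py <<'E'
from h import *
import sys
def crop(c,b,w,h):
    im=bot.read_camera(c);cv2.imwrite(f"pics/full_{c}_{sys.argv[1]}.png",im)
    return cv2.resize(im[b[1]:b[3],b[0]:b[2]],(w,h),interpolation=cv2.INTER_CUBIC)
a=crop("top",(290,150,410,270),400,400);s=crop("side",(240,190,390,340),400,400)
cv2.imwrite(f"pics/{sys.argv[1]}.png",np.hstack([a,s]))
E
python3 look.py l1; python3 s.py
```

```text
t: 3.15
eef_pos: [0.5483, -0.1484, 0.0081]
tool_rot: [-0.512, 0.512, -0.487, 0.488]
contact_force: [1.3, 0.2, 0.6]
gripper_width: 0.502
t 3.25 pos [ 0.5492 -0.1481  0.0089] az 2.81 tilt [ 0.002 -0.001 -1.   ] x_edge -0.1706 F [-0.44 -0.6   0.4 ] w 0.5
```

View pics/l1.png

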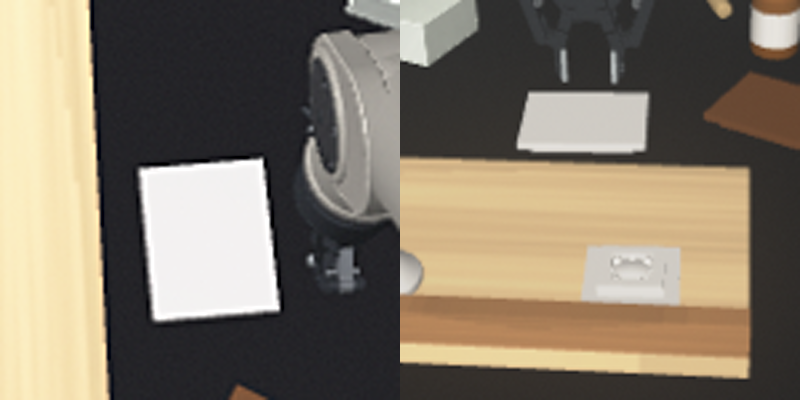

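The crop shows two fingertips (565–615, 75) centred behind the plaque's rear side (about 520–650, 95), with a clear lane to the board edge. I'll push now.

```bash
python3 -m crank '[{"linear":[-0.012,0.001,0],"dr":[0,-0.3,0],"hand":0},{"linear":[-0.02,0.001,0],"dr":[0,-0.3,0],"hand":0},{"linear":[-0.025,0.001,0],"dr":[0,-0.3,0],"hand":0},{"linear":[-0.030,0.001,0],"dr":[0,-0.3,0],"hand":0},{"linear":[-0.035,0.001,0],"dr":[0,-0.3,0],"hand":0},{"linear":[-0.040,0.001,0],"dr":[0,-0.3,0],"hand":0},{"linear":[-0.045,0.001,0],"dr":[0,-0.3,0],"hand":0},{"linear":[-0.050,0.001,0],"dr":[0,-0.3,0],"hand":0},{"linear":[-0.055,0.001,0],"dr":[0,-0.3,0],"hand":0},{"linear":[-0.055,0.001,0],"dr":[0,-0.3,0],"hand":0}]'; python3 s.py
python3 -m crank '[{"linear":[-0.002,0,0],"dr":[0,0,0],"hand":0},{"linear":[-0.004,0,0],"dr":[0,0,0],"hand":0},{"linear":[-0.004,0,0],"dr":[0,0,0],"hand":0}]'; python3 s.py; python3 look.py l2
```

```text
t: 4.08
eef_pos: [0.5454, -0.0907, 0.0064]
tool_rot: [0.514, -0.514, 0.486, -0.485]
contact_force: [0.8, 0.8, 0.8]
gripper_width: 0.503
t 4.08 pos [ 0.5454 -0.0907  0.0064] az 3.25 tilt [ 0.     0.001 -1.   ] x_edge -0.1131 F [0.77 0.83 0.78] w 0.503
t: 4.33
eef_pos: [0.545, -0.088, 0.0063]
tool_rot: [0.514, -0.514, 0.486, -0.486]
contact_force: [-0.1, 0.6, 0.5]
gripper_width: 0.498
t 4.33 pos [ 0.545  -0.088   0.0063] az 3.17 tilt [-0.  0. -1.] x_edge -0.1103 F [-0.06  0.63  0.46] w 0.498
```

View pics/l2.png

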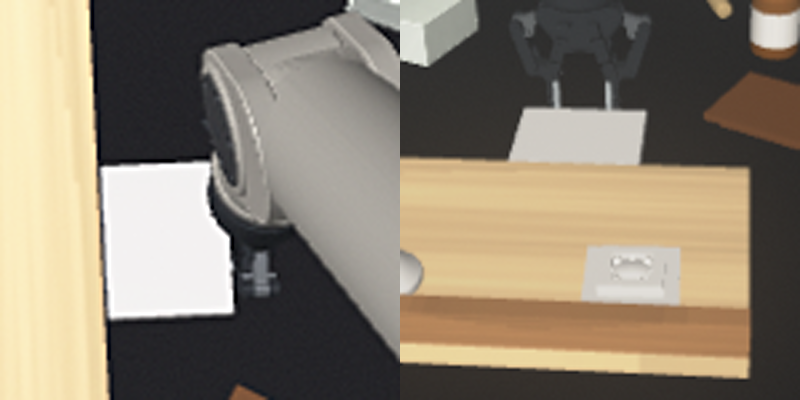

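The plaque is now square to the edge and within 1–2 mm of it. I'll feel for contact in small steps.

```bash
for i in 1 ; do python3 -m crank '[{"linear":[-0.001,0,0],"dr":[0,0,0],"hand":0},{"linear":[-0.002,0,0],"dr":[0,0,0],"hand":0},{"linear":[-0.002,0,0],"dr":[0,0,0],"hand":0}]'; python3 -m crank '[{"linear":[-0.001,0,0],"dr":[0,0,0],"hand":0},{"linear":[-0.001,0,0],"dr":[0,0,0],"hand":0}]';python3 -m crank '[{"linear":[-0.001,0,0],"dr":[0,0,0],"hand":0},{"linear":[-0.001,0,0],"dr":[0,0,0],"hand":0}]'; done
```

```text
t: 4.68
eef_pos: [0.545, -0.0862, 0.0063]
tool_rot: [-0.514, 0.514, -0.486, 0.486]
contact_force: [-0.2, 1.1, -0.6]
gripper_width: 0.499
t: 4.85
eef_pos: [0.545, -0.0852, 0.0063]
tool_rot: [-0.514, 0.514, -0.486, 0.486]
contact_force: [-0.2, -1.4, 0.1]
gripper_width: 0.5
t: 5.02
eef_pos: [0.545, -0.0844, 0.0064]
tool_rot: [-0.514, 0.514, -0.486, 0.486]
contact_force: [0.3, -1.2, -0.2]
gripper_width: 0.497
```

```bash
python3 -m crank '[{"linear":[-0.001,0,0],"dr":[0,0,0],"hand":0},{"linear":[-0.001,0,0],"dr":[0,0,0],"hand":0}]'; python3 -m crank '[{"linear":[-0.0005,0,0],"dr":[0,0,0],"hand":0},{"linear":[-0.001,0,0],"dr":[0,0,0],"hand":0}]'
```

```text
t: 5.18
eef_pos: [0.545, -0.0844, 0.0064]
tool_rot: [-0.513, 0.514, -0.486, 0.487]
contact_force: [0.9, -4.2, -0.3]
gripper_width: 0.499
t: 5.35
eef_pos: [0.545, -0.0843, 0.0064]
tool_rot: [-0.513, 0.514, -0.486, 0.487]
contact_force: [0.8, -7.6, -1.1]
gripper_width: 0.5
```

Wall contact is confirmed at y = -0.0844, with stiffness about 4 N/mm. I'll ease to about 3 N and raise in small steps.

```bash
python3 -m crank '[{"linear":[0.001,0.002,0],"dr":[0,0,0],"hand":0},{"linear":[0.001,0.002,0],"dr":[0,0,0],"hand":0}]'; python3 -m crank '[{"linear":[0,-0.002,0],"dr":[0,0,0],"hand":0},{"linear":[0,-0.004,0],"dr":[0,0,0],"hand":0},{"linear":[0,-0.005,0],"dr":[0,0,0],"hand":0}]';python3 -m crank '[{"linear":[0,-0.002,0],"dr":[0,0,0],"hand":0},{"linear":[0,-0.004,0],"dr":[0,0,0],"hand":0},{"linear":[0,-0.005,0],"dr":[0,0,0],"hand":0}]'; python3 look.py l3
```

```text
t: 5.52
eef_pos: [0.5451, -0.0844, 0.0044]
tool_rot: [-0.513, 0.514, -0.486, 0.487]
contact_force: [0.3, -5.8, -1.3]
gripper_width: 0.5
t: 5.77
eef_pos: [0.545, -0.0844, 0.0095]
tool_rot: [-0.513, 0.514, -0.486, 0.487]
contact_force: [1.0, -5.5, -0.8]
gripper_width: 0.502
t: 6.02
eef_pos: [0.545, -0.0843, 0.0145]
tool_rot: [-0.513, 0.514, -0.486, 0.486]
contact_force: [0.6, -5.2, -1.0]
gripper_width: 0.499
```

View pics/l3.png

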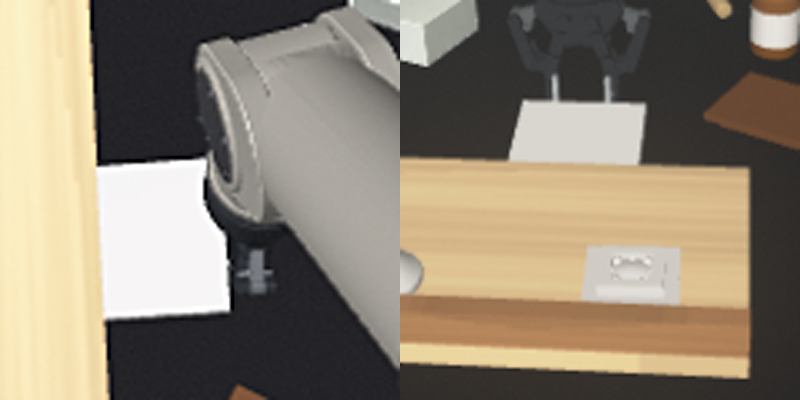

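The far rim has risen: its row in the side crop went from about 109 to 101, roughly 10 mm of lift. I'll continue along the arc.

```bash
python3 -m crank '[{"linear":[0,-0.003,0],"dr":[0,0,0],"hand":0},{"linear":[0,-0.005,0],"dr":[0,0,0],"hand":0},{"linear":[-0.0005,-0.007,0],"dr":[0,0,0],"hand":0}]';python3 -m crank '[{"linear":[-0.0003,-0.002,0],"dr":[0,0,0],"hand":0},{"linear":[-0.001,-0.004,0],"dr":[0,0,0],"hand":0},{"linear":[-0.0015,-0.006,0],"dr":[0,0,0],"hand":0}]';python3 -m crank '[{"linear":[-0.0006,-0.002,0],"dr":[0,0,0],"hand":0},{"linear":[-0.0012,-0.004,0],"dr":[0,0,0],"hand":0},{"linear":[-0.0018,-0.006,0],"dr":[0,0,0],"hand":0}]'
```

```text
t: 6.37
eef_pos: [0.545, -0.0837, 0.0215]
tool_rot: [-0.513, 0.514, -0.486, 0.486]
contact_force: [0.7, -5.2, -0.4]
gripper_width: 0.502
t: 6.62
eef_pos: [0.5449, -0.0827, 0.0276]
tool_rot: [-0.513, 0.514, -0.486, 0.487]
contact_force: [0.5, -6.4, 0.7]
gripper_width: 0.499
t: 6.87
eef_pos: [0.5449, -0.0813, 0.0337]
tool_rot: [-0.513, 0.514, -0.486, 0.487]
contact_force: [1.4, -8.4, 1.6]
gripper_width: 0.501
```

```bash
python3 -m crank '[{"linear":[0.0005,-0.002,0],"dr":[0,0,0],"hand":0},{"linear":[0.0005,-0.004,0],"dr":[0,0,0],"hand":0},{"linear":[0,-0.006,0],"dr":[0,0,0],"hand":0}]';python3 -m crank '[{"linear":[-0.0006,-0.002,0],"dr":[0,0,0],"hand":0},{"linear":[-0.0012,-0.004,0],"dr":[0,0,0],"hand":0},{"linear":[-0.0018,-0.006,0],"dr":[0,0,0],"hand":0}]'; python3 look.py l4
```

```text
t: 7.12
eef_pos: [0.5448, -0.0799, 0.0396]
tool_rot: [-0.514, 0.514, -0.486, 0.486]
contact_force: [0.8, -5.0, 0.3]
gripper_width: 0.499
t: 7.37
eef_pos: [0.5447, -0.0777, 0.0456]
tool_rot: [0.514, -0.514, 0.486, -0.486]
contact_force: [0.8, -4.6, 1.5]
gripper_width: 0.502
```

View pics/l4.png

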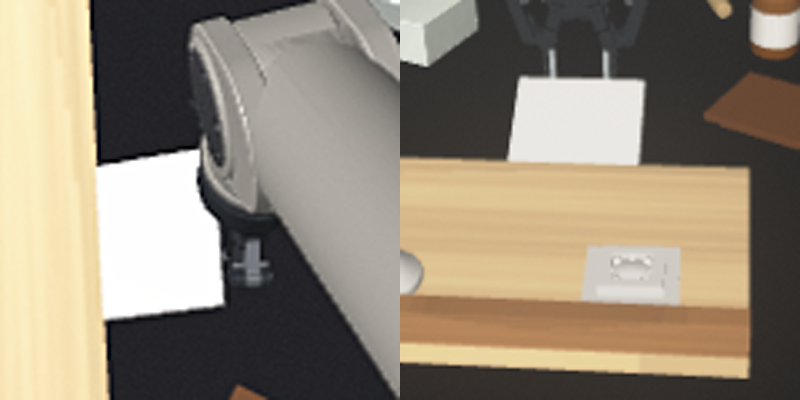

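About 28° of tilt now, symmetric, with both fingers on the rim. I'll continue on the arc.

```bash
python3 -m crank '[{"linear":[-0.002,-0.003,0],"dr":[0,0,0],"hand":0},{"linear":[-0.004,-0.006,0],"dr":[0,0,0],"hand":0},{"linear":[-0.007,-0.009,0],"dr":[0,0,0],"hand":0}]';python3 -m crank '[{"linear":[-0.003,-0.002,0],"dr":[0,0,0],"hand":0},{"linear":[-0.006,-0.004,0],"dr":[0,0,0],"hand":0},{"linear":[-0.010,-0.007,0],"dr":[0,0,0],"hand":0}]'; python3 look.py l5
```

```text
t: 7.72
eef_pos: [0.544, -0.0692, 0.0545]
tool_rot: [0.514, -0.514, 0.486, -0.485]
contact_force: [0.1, -0.0, -0.2]
gripper_width: 0.498
t: 7.97
eef_pos: [0.5435, -0.0601, 0.0615]
tool_rot: [0.514, -0.514, 0.486, -0.486]
contact_force: [-0.2, 1.2, 0.1]
gripper_width: 0.497
```

View pics/l5.png

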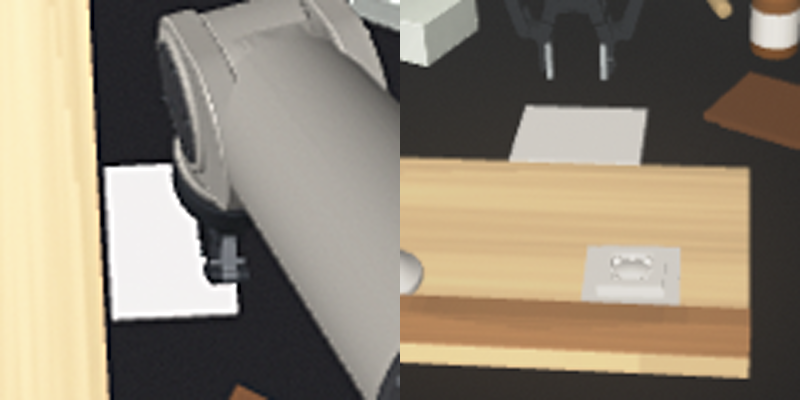

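It slipped off at about 30° and fell back flat, because the tips had too little engagement below the rim. I'll retreat, feel for the tip height on the table, then retry lower and tilt the fingers under as it rises.

```bash
python3 -m crank '[{"linear":[0.025,0,0],"dr":[0,0,0],"hand":0},{"linear":[0.05,0,0],"dr":[0,0,0],"hand":0},{"linear":[0.05,0.03,0],"dr":[0,0,0],"hand":0},{"linear":[0.05,0.052,0],"dr":[0,0,0],"hand":0},{"linear":[0.05,0.058,0],"dr":[0,0,0],"hand":0},{"linear":[0.05,0.058,0],"dr":[0,0,0],"hand":0}]'
python3 -m crank '[{"linear":[0,0.0015,0],"dr":[0,0,0],"hand":0},{"linear":[0,0.002,0],"dr":[0,0,0],"hand":0},{"linear":[0,0.002,0],"dr":[0,0,0],"hand":0}]'
python3 -m crank '[{"linear":[0,0.0015,0],"dr":[0,0,0],"hand":0},{"linear":[0,0.002,0],"dr":[0,0,0],"hand":0},{"linear":[0,0.002,0],"dr":[0,0,0],"hand":0}]'
```

```text
t: 8.57
eef_pos: [0.5449, -0.1104, 0.0018]
tool_rot: [-0.513, 0.514, -0.487, 0.485]
contact_force: [-0.3, -0.2, 0.1]
gripper_width: 0.502
t: 8.82
eef_pos: [0.5474, -0.1105, 0.0025]
tool_rot: [0.514, -0.513, 0.485, -0.486]
contact_force: [-0.6, 0.8, -1.0]
gripper_width: 0.498
t: 9.07
eef_pos: [0.5466, -0.1108, -0.0003]
tool_rot: [0.514, -0.514, 0.486, -0.486]
contact_force: [-0.3, 1.0, 0.1]
gripper_width: 0.501
```

```bash
python3 -m crank '[{"linear":[0,0.001,0],"dr":[0,0,0],"hand":0},{"linear":[0,0.0015,0],"dr":[0,0,0],"hand":0},{"linear":[0,0.0015,0],"dr":[0,0,0],"hand":0}]'
python3 -m crank '[{"linear":[0,0.001,0],"dr":[0,0,0],"hand":0},{"linear":[0,0.0015,0],"dr":[0,0,0],"hand":0},{"linear":[0,0.0015,0],"dr":[0,0,0],"hand":0}]'
python3 -m crank '[{"linear":[0,0.001,0],"dr":[0,0,0],"hand":0},{"linear":[0,0.0015,0],"dr":[0,0,0],"hand":0},{"linear":[0,0.0015,0],"dr":[0,0,0],"hand":0}]'
```

```text
t: 9.32
eef_pos: [0.5465, -0.1108, -0.0018]
tool_rot: [-0.514, 0.514, -0.486, 0.486]
contact_force: [-1.5, -0.3, 3.8]
gripper_width: 0.498
t: 9.57
eef_pos: [0.5466, -0.1108, -0.0018]
tool_rot: [-0.513, 0.514, -0.486, 0.486]
contact_force: [-6.4, 1.5, 20.1]
gripper_width: 0.505
t: 9.82
eef_pos: [0.5467, -0.1107, -0.0019]
tool_rot: [-0.513, 0.514, -0.486, 0.487]
contact_force: [-10.9, 1.7, 36.1]
gripper_width: 0.502
```

Tips touch the table at TCP z = -0.0018, so the tip offset is about 1.8 mm, as modelled. Re-approaching with the tips about 2 mm above the table.

```bash
python3 -m crank '[{"linear":[0,-0.005,0],"dr":[0,0,0],"hand":0},{"linear":[-0.008,-0.005,0.001],"dr":[0,0,0],"hand":0},{"linear":[-0.013,-0.005,0.001],"dr":[0,0,0],"hand":0},{"linear":[-0.018,-0.005,0.001],"dr":[0,0,0],"hand":0},{"linear":[-0.022,-0.005,0.001],"dr":[0,0,0],"hand":0},{"linear":[-0.024,-0.005,0.001],"dr":[0,0,0],"hand":0},{"linear":[-0.026,-0.005,0.001],"dr":[0,0,0],"hand":0},{"linear":[-0.026,-0.005,0.001],"dr":[0,0,0],"hand":0}]'
python3 -m crank '[{"linear":[-0.001,0,0],"dr":[0,0,0],"hand":0},{"linear":[-0.001,0,0],"dr":[0,0,0],"hand":0}]'
```

```text
t: 10.48
eef_pos: [0.5458, -0.0846, -0.0004]
tool_rot: [-0.513, 0.514, -0.486, 0.486]
contact_force: [-0.9, -0.1, 0.4]
gripper_width: 0.5
t: 10.65
eef_pos: [0.5458, -0.0844, -0.0003]
tool_rot: [-0.513, 0.514, -0.486, 0.486]
contact_force: [-0.0, -2.4, -1.5]
gripper_width: 0.499
```

```bash
python3 -m crank '[{"linear":[-0.0006,0,0],"dr":[0,0,0],"hand":0},{"linear":[-0.0006,-0.003,0],"dr":[0,0,0],"hand":0},{"linear":[-0.0006,-0.006,0],"dr":[0,0,0],"hand":0},{"linear":[-0.0006,-0.009,0],"dr":[0,0,0],"hand":0},{"linear":[-0.0007,-0.012,0],"dr":[0,0,0],"hand":0}]'
python3 -m crank '[{"linear":[-0.0004,-0.003,0],"dr":[0,0,0],"hand":0},{"linear":[-0.0008,-0.006,0],"dr":[0,0,0],"hand":0},{"linear":[-0.0013,-0.008,0],"dr":[0,0,0],"hand":0}]'
python3 -m crank '[{"linear":[-0.0006,-0.003,0],"dr":[0,0,0],"hand":0},{"linear":[-0.0012,-0.006,0],"dr":[0,0,0],"hand":0},{"linear":[-0.0017,-0.008,0],"dr":[0,0,0],"hand":0}]'
```

```text
t: 11.07
eef_pos: [0.5458, -0.0841, 0.0121]
tool_rot: [-0.513, 0.514, -0.486, 0.486]
contact_force: [-0.5, -5.2, -0.2]
gripper_width: 0.499
t: 11.32
eef_pos: [0.5457, -0.0832, 0.0204]
tool_rot: [-0.513, 0.514, -0.486, 0.487]
contact_force: [-0.3, -6.8, 0.2]
gripper_width: 0.501
t: 11.57
eef_pos: [0.5457, -0.0815, 0.0284]
tool_rot: [-0.513, 0.514, -0.486, 0.487]
contact_force: [-0.2, -5.3, 1.0]
gripper_width: 0.504
```

```bash
python3 -m crank '[{"linear":[-0.0024,-0.003,0],"dr":[0,0,5],"hand":0},{"linear":[-0.005,-0.0065,0],"dr":[0,0,10],"hand":0}]'
python3 -m crank '[{"linear":[-0.0026,-0.0015,0],"dr":[0,0,5],"hand":0},{"linear":[-0.0056,-0.004,0],"dr":[0,0,10],"hand":0}]'; python3 look.py l6; python3 s.py
```

```text
t: 11.73
eef_pos: [0.5458, -0.0768, 0.0354]
tool_rot: [0.554, -0.47, 0.528, -0.439]
contact_force: [-2.3, -7.6, 0.6]
gripper_width: 0.499
t: 11.9
eef_pos: [0.546, -0.0704, 0.0405]
tool_rot: [0.592, -0.42, 0.568, -0.389]
contact_force: [-0.5, -1.6, -0.4]
gripper_width: 0.498
t 12.0 pos [ 0.5453 -0.0743  0.0385] az 2.7 tilt [-0.017  0.343 -0.939] x_edge -0.0967 F [ 0.5  -3.64  1.02] w 0.502
```

View pics/l6.png

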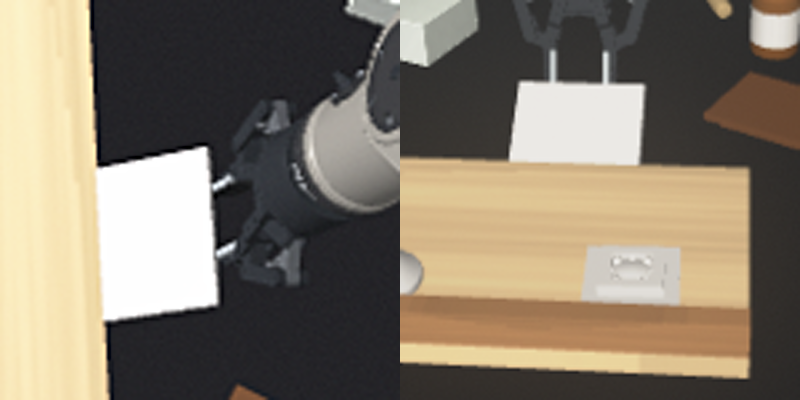

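The plaque is up about 25°, with the fingers tilted 20° under its rim. The ramp geometry works, so I'll continue.

```bash
python3 -m crank '[{"linear":[-0.004,-0.002,0],"dr":[0,0,3],"hand":0},{"linear":[-0.008,-0.0035,0],"dr":[0,0,6],"hand":0},{"linear":[-0.0125,-0.005,0],"dr":[0,0,10],"hand":0},{"linear":[-0.0125,-0.005,0],"dr":[0,0,10],"hand":0}]'; python3 look.py l7; python3 s.py
```

```text
t: 12.33
eef_pos: [0.5445, -0.0608, 0.0474]
tool_rot: [0.621, -0.37, 0.603, -0.337]
contact_force: [-0.4, -1.5, -1.3]
gripper_width: 0.503
t 12.43 pos [ 0.5446 -0.0593  0.048 ] az 3.2 tilt [-0.028  0.497 -0.867] x_edge -0.0817 F [-0.51 -1.67  0.23] w 0.499
```

View pics/l7.png

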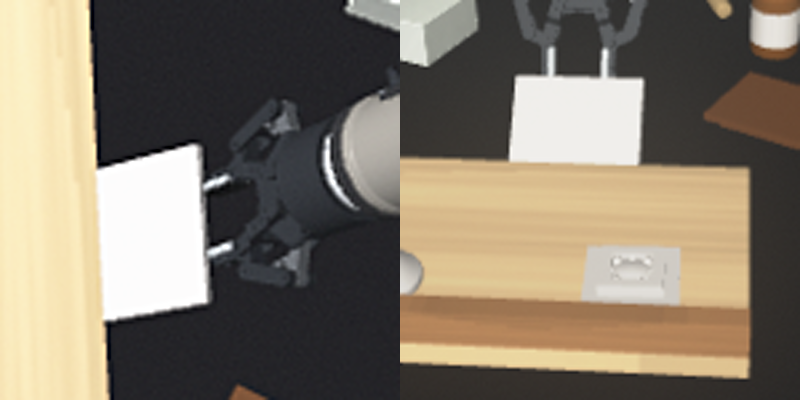

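About 32–35° now, both fingers still under the rim. Two views remain useful, so I'll track the tilt numerically in the side view.

```bash
cat > m.py <<'E'
from h import *
im=bot.read_camera("side").astype(int)
m=(im.min(2)>120)&(im.max(2)-im.min(2)<30)
c=m[150:262,281:335];r=np.nonzero(c.sum(1)>35)[0]
print("side white rows",r.min()+150 if len(r) else None,r.max()+150 if len(r) else None)
im=bot.read_camera("top").astype(int)
m=(im.min(2)>150)&(im.max(2)-im.min(2)<30);c=m[190:255,300:380]
k=np.nonzero(c.sum(0)>20)[0];print("top white cols",(k.min()+300,k.max()+300) if len(k) else None)
E
python3 m.py; python3 -m crank '[{"linear":[-0.0045,-0.0012,0],"dr":[0,0,0],"hand":0},{"linear":[-0.009,-0.0024,0],"dr":[0,0,0],"hand":0},{"linear":[-0.0135,-0.0035,0],"dr":[0,0,0],"hand":0},{"linear":[-0.018,-0.0045,0],"dr":[0,0,0],"hand":0},{"linear":[-0.018,-0.0045,0],"dr":[0,0,0],"hand":0}]'; python3 m.py; python3 s.py
```

```text
side white rows 150 250
top white cols (np.int64(320), np.int64(350))
t: 12.95
eef_pos: [0.544, -0.0453, 0.0622]
tool_rot: [0.623, -0.371, 0.602, -0.336]
contact_force: [-1.0, -0.1, -0.8]
gripper_width: 0.5
side white rows 217 250
top white cols (np.int64(320), np.int64(345))
t 13.05 pos [ 0.5439 -0.0465  0.0614] az 3.2 tilt [-0.028  0.499 -0.866] x_edge -0.0689 F [-0.6  -0.09  0.21] w 0.5
```

```bash
python3 -m crank '[{"linear":[-0.0055,-0.0005,0],"dr":[0,0,0],"hand":0},{"linear":[-0.011,0,0],"dr":[0,0,0],"hand":0},{"linear":[-0.0165,0.001,0],"dr":[0,0,0],"hand":0},{"linear":[-0.022,0.002,0],"dr":[0,0,0],"hand":0},{"linear":[-0.022,0.002,0],"dr":[0,0,0],"hand":0}]'; python3 m.py; python3 s.py; python3 look.py l8
```

```text
t: 13.47
eef_pos: [0.5429, -0.0254, 0.0714]
tool_rot: [0.622, -0.371, 0.602, -0.336]
contact_force: [-1.0, -2.3, 1.4]
gripper_width: 0.503
side white rows 217 250
top white cols (np.int64(320), np.int64(339))
t 13.57 pos [ 0.5429 -0.0267  0.0707] az 3.18 tilt [-0.027  0.499 -0.866] x_edge -0.049 F [ 0.14 -1.15  0.98] w 0.499
```

View pics/l8.png

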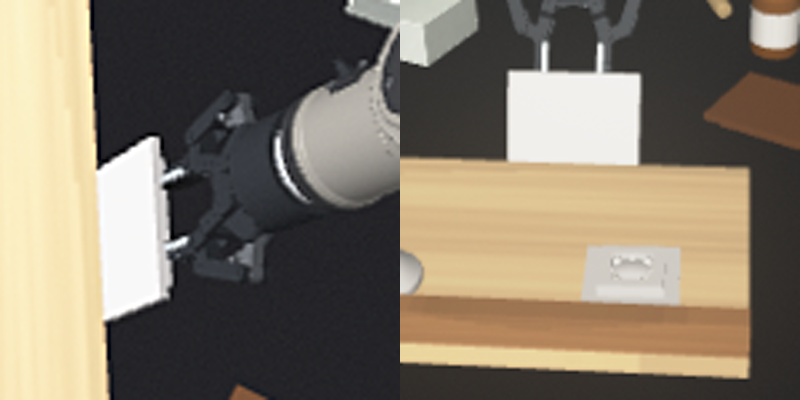

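Both fingers push symmetrically at about 55–60°. Now forward, through vertical.

```bash
python3 -m crank '[{"linear":[-0.0045,0.002,0],"dr":[0,0,0],"hand":0},{"linear":[-0.009,0.004,0],"dr":[0,0,0],"hand":0},{"linear":[-0.0135,0.0065,0],"dr":[0,0,0],"hand":0},{"linear":[-0.018,0.009,0],"dr":[0,0,0],"hand":0},{"linear":[-0.018,0.009,0],"dr":[0,0,0],"hand":0}]'; python3 m.py; python3 s.py;  python3 -m crank '[{"linear":[-0.004,0.002,0],"dr":[0,0,0],"hand":0},{"linear":[-0.007,0.004,0],"dr":[0,0,0],"hand":0},{"linear":[-0.010,0.0058,0],"dr":[0,0,0],"hand":0},{"linear":[-0.010,0.0058,0],"dr":[0,0,0],"hand":0}]'; python3 m.py; python3 s.py
```

```text
t: 14.08
eef_pos: [0.5429, -0.0082, 0.0772]
tool_rot: [0.622, -0.37, 0.602, -0.337]
contact_force: [-17.3, -19.4, 58.5]
gripper_width: 0.499
side white rows 219 250
top white cols (np.int64(320), np.int64(332))
t 14.18 pos [ 0.5428 -0.0082  0.0771] az 3.13 tilt [-0.027  0.499 -0.866] x_edge -0.0306 F [-18.69 -20.23  58.39] w 0.502
t: 14.52
eef_pos: [0.5421, 0.0074, 0.0802]
tool_rot: [0.623, -0.37, 0.603, -0.334]
contact_force: [-22.7, -16.0, 79.2]
gripper_width: 0.497
side white rows 222 250
top white cols (np.int64(320), np.int64(326))
t 14.62 pos [0.5421 0.0074 0.0802] az 3.32 tilt [-0.029  0.503 -0.864] x_edge -0.015 F [-22.88 -17.13  77.77] w 0.502
```

The upward force is high: a tip is bearing down on the plaque. I'll relieve it by going up first.

```bash
python3 -m crank '[{"linear":[-0.001,-0.003,0],"dr":[0,0,0],"hand":0},{"linear":[-0.002,-0.006,0],"dr":[0,0,0],"hand":0},{"linear":[-0.002,-0.006,0],"dr":[0,0,0],"hand":0}]'; python3 s.py; python3 m.py
```

```text
t: 14.87
eef_pos: [0.5419, 0.0043, 0.0808]
tool_rot: [0.623, -0.37, 0.602, -0.336]
contact_force: [-6.2, -5.5, 26.2]
gripper_width: 0.501
t 14.87 pos [0.5419 0.0043 0.0808] az 3.18 tilt [-0.027  0.5   -0.865] x_edge -0.018 F [-6.18 -5.48 26.22] w 0.501
side white rows 222 250
top white cols (np.int64(320), np.int64(327))
```

```bash
python3 -m crank '[{"linear":[0,-0.001,0],"dr":[0,0,0],"hand":0},{"linear":[0,-0.0025,0],"dr":[0,0,0],"hand":0},{"linear":[0,-0.0025,0],"dr":[0,0,0],"hand":0}]'; python3 s.py; python3 look.py l9
```

```text
t: 15.22
eef_pos: [0.5418, 0.0026, 0.0811]
tool_rot: [0.622, -0.37, 0.602, -0.337]
contact_force: [-1.3, -2.1, 10.3]
gripper_width: 0.5
t 15.22 pos [0.5418 0.0026 0.0811] az 3.14 tilt [-0.026  0.5   -0.866] x_edge -0.0197 F [-1.26 -2.08 10.33] w 0.5
```

View pics/l9.png

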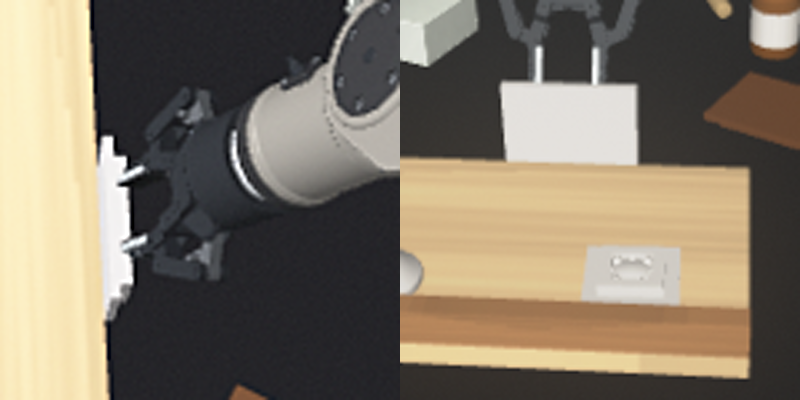

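The plaque stands almost vertical (a thin strip at x≈100–130 in the top crop). The tips sit on the frame step behind the rim, so I'll go up a little and push forward to topple it.

```bash
python3 -m crank '[{"linear":[-0.002,-0.003,0],"dr":[0,0,0],"hand":0},{"linear":[-0.005,-0.004,0],"dr":[0,0,0],"hand":0},{"linear":[-0.010,-0.003,0],"dr":[0,0,0],"hand":0},{"linear":[-0.015,-0.002,0],"dr":[0,0,0],"hand":0},{"linear":[-0.015,-0.002,0],"dr":[0,0,0],"hand":0}]'; python3 s.py; python3 m.py
```

```text
t: 15.73
eef_pos: [0.5402, 0.0159, 0.0896]
tool_rot: [0.622, -0.371, 0.602, -0.336]
contact_force: [-0.3, -0.4, -0.5]
gripper_width: 0.501
t 15.73 pos [0.5402 0.0159 0.0896] az 3.27 tilt [-0.028  0.5   -0.866] x_edge -0.0063 F [-0.33 -0.35 -0.52] w 0.501
side white rows 223 250
top white cols (np.int64(318), np.int64(325))
```

```bash
python3 -m crank '[{"linear":[-0.005,0.002,0],"dr":[0,0,0],"hand":0},{"linear":[-0.010,0.005,0],"dr":[0,0,0],"hand":0},{"linear":[-0.015,0.008,0],"dr":[0,0,0],"hand":0},{"linear":[-0.015,0.008,0],"dr":[0,0,0],"hand":0}]'; python3 s.py; python3 m.py
python3 - <<'E'
from h import *
for c in("top","side"):
    for r in bot.search_frame(c,"plaque")[:4]: print(c,round(r["score"],2),np.round(r["extent"]))
E
```

```text
t: 16.17
eef_pos: [0.5391, 0.0332, 0.09]
tool_rot: [0.622, -0.371, 0.602, -0.336]
contact_force: [0.6, -0.1, 0.7]
gripper_width: 0.498
t 16.17 pos [0.5391 0.0332 0.09  ] az 3.29 tilt [-0.029  0.5   -0.866] x_edge 0.011 F [ 0.61 -0.08  0.67] w 0.498
side white rows 228 250
top white cols (np.int64(309), np.int64(317))
top 0.66 [308. 190. 329. 247.]
top 0.57 [342. 265. 398. 324.]
side 0.95 [275. 227. 330. 254.]
side 0.95 [354. 218. 410. 246.]
side 0.68 [414. 182. 458. 208.]
```

It is now leaning past vertical over the board. I'll keep pushing.

```bash
python3 -m crank '[{"linear":[-0.007,0.003,0],"dr":[0,0,0],"hand":0},{"linear":[-0.014,0.006,0],"dr":[0,0,0],"hand":0},{"linear":[-0.021,0.010,0],"dr":[0,0,0],"hand":0},{"linear":[-0.021,0.010,0],"dr":[0,0,0],"hand":0}]'; python3 s.py; python3 m.py
python3 - <<'E'
from h import *
for c in("top","side"):
    for r in bot.search_frame(c,"plaque")[:1]: print(c,round(r["score"],2),np.round(r["extent"]))
E
```

```text
t: 16.7
eef_pos: [0.5377, 0.0571, 0.0922]
tool_rot: [0.623, -0.371, 0.602, -0.335]
contact_force: [0.5, 1.1, -0.2]
gripper_width: 0.497
t 16.7 pos [0.5377 0.0571 0.0922] az 3.34 tilt [-0.029  0.5   -0.865] x_edge 0.0349 F [ 0.52  1.05 -0.15] w 0.497
side white rows 150 261
top white cols (np.int64(300), np.int64(315))
top 0.96 [439. 328. 491. 379.]
side 0.82 [413. 185. 458. 205.]
```

```bash
python3 -m crank '[{"linear":[-0.015,-0.026,0],"dr":[0,0,0],"hand":0},{"linear":[-0.010,-0.034,0],"dr":[0,0,-5],"hand":0},{"linear":[0.020,-0.020,0],"dr":[0,0,-10],"hand":0},{"linear":[0.05,-0.01,0],"dr":[0,0,-15],"hand":0},{"linear":[0.08,0.01,0],"dr":[0,0,-21],"hand":0},{"linear":[0.11,0.03,0],"dr":[0,0,-26],"hand":0},{"linear":[0.11,0.03,0],"dr":[0,0,-30],"hand":0},{"linear":[0.11,0.03,0],"dr":[0,0,-30],"hand":0}]'; python3 s.py; python3 look.py l10;  python3 - <<'E'
from h import *
for c in("top","side"):
    for r in bot.search_frame(c,"plaque")[:3]: print(c,round(r["score"],2),np.round(r["extent"]))
E
```

```text
t: 17.57
eef_pos: [0.5418, -0.0219, 0.0095]
tool_rot: [-0.514, 0.516, -0.484, 0.484]
contact_force: [-0.0, 1.0, 0.8]
gripper_width: 0.502
t 17.57 pos [ 0.5418 -0.0219  0.0095] az 3.55 tilt [-0.002 -0.002 -1.   ] x_edge -0.0442 F [-0.01  1.    0.78] w 0.502
top 0.78 [344. 265. 382. 319.]
top 0.63 [294. 196. 336. 248.]
top 0.5 [238. 163. 260. 190.]
side 0.95 [416. 184. 457. 208.]
side 0.94 [353. 218. 415. 248.]
side 0.93 [277. 242. 334. 268.]
```

View pics/l10.png

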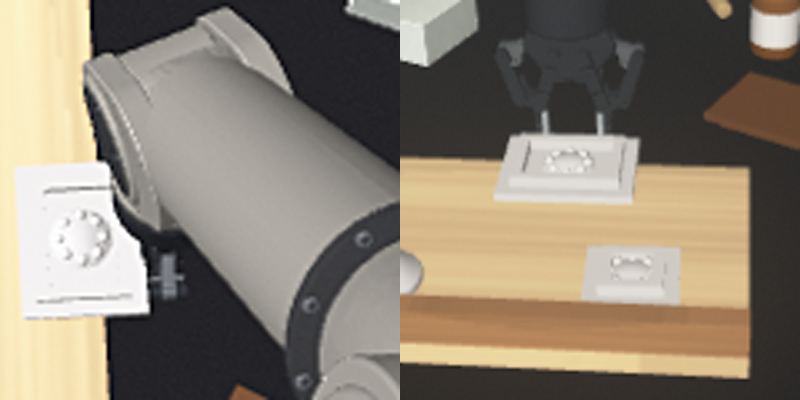

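The plaque lies face up on the board with about 30 mm of trailing overhang. I'll raise the tips to slab height (about 22 mm) and push it on.

```bash
python3 -m crank '[{"linear":[0.010,0,0],"dr":[0,0,0],"hand":0},{"linear":[0.012,-0.008,0],"dr":[0,0.3,0],"hand":0},{"linear":[0.012,-0.0115,0],"dr":[0,0.3,0],"hand":0},{"linear":[0.012,-0.0115,0],"dr":[0,0.3,0],"hand":0},{"linear":[0.012,-0.0115,0],"dr":[0,0.3,0],"hand":0}]'; python3 s.py
```

```text
t: 18.18
eef_pos: [0.5439, -0.0383, 0.0228]
tool_rot: [0.512, -0.512, 0.487, -0.488]
contact_force: [-0.7, 0.1, 0.1]
gripper_width: 0.497
t 18.18 pos [ 0.5439 -0.0383  0.0228] az 2.79 tilt [ 0.001  0.    -1.   ] x_edge -0.0607 F [-0.72  0.08  0.07] w 0.497
```

```bash
python3 -m crank '[{"linear":[-0.002,0.001,0],"dr":[0,-0.4,0],"hand":0},{"linear":[-0.008,0.0015,0],"dr":[0,-0.4,0],"hand":0},{"linear":[-0.014,0.0015,0],"dr":[0,-0.4,0],"hand":0},{"linear":[-0.020,0.0015,0],"dr":[0,-0.4,0],"hand":0},{"linear":[-0.025,0.0015,0],"dr":[0,-0.4,0],"hand":0},{"linear":[-0.030,0.0015,0],"dr":[0,-0.4,0],"hand":0},{"linear":[-0.035,0.0015,0],"dr":[0,-0.4,0],"hand":0},{"linear":[-0.035,0.0015,0],"dr":[0,-0.4,0],"hand":0}]'; python3 s.py
```

```text
t: 18.85
eef_pos: [0.5416, -0.0011, 0.0207]
tool_rot: [0.515, -0.514, 0.485, -0.485]
contact_force: [0.1, -0.2, 0.2]
gripper_width: 0.501
t 18.85 pos [ 0.5416 -0.0011  0.0207] az 3.37 tilt [ 0.     0.001 -1.   ] x_edge -0.0234 F [ 0.15 -0.22  0.18] w 0.501
```

```bash
python3 -m crank '[{"linear":[-0.005,0,0],"dr":[0,0,0],"hand":0},{"linear":[-0.010,0,0],"dr":[0,0,0],"hand":0},{"linear":[-0.015,0,0],"dr":[0,0,0],"hand":0},{"linear":[-0.019,0,0],"dr":[0,0,0],"hand":0},{"linear":[-0.022,0,0],"dr":[0,0,0],"hand":0},{"linear":[-0.022,0,0],"dr":[0,0,0],"hand":0}]'; python3 s.py
python3 -m crank '[{"linear":[0.01,0,0],"dr":[0,0,0],"hand":0},{"linear":[0.04,0,0],"dr":[0,0,0],"hand":0},{"linear":[0.06,-0.03,0],"dr":[0,0,0],"hand":0},{"linear":[0.09,-0.07,0],"dr":[0,0,0],"hand":0},{"linear":[0.12,-0.1,0],"dr":[0,0,0],"hand":0},{"linear":[0.16,-0.13,0],"dr":[0,0,0],"hand":0},{"linear":[0.20,-0.15,0],"dr":[0,0,0],"hand":0},{"linear":[0.22,-0.15,0],"dr":[0,0,0],"hand":0},{"linear":[0.22,-0.15,0],"dr":[0,0,0],"hand":0},{"linear":[0.22,-0.15,0],"dr":[0,0,0],"hand":0}]'; python3 look.py l11
python3 - <<'E'
from h import *
im=cv2.imread("pics/full_top_l11.png").astype(int)
m=((im.min(2)>170)&(im.max(2)-im.min(2)<30))
k=np.zeros(m.shape,np.uint8);k[185:260,275:345]=m[185:260,275:345]
c=max(cv2.findContours(k,0,2)[0],key=cv2.contourArea)
b=cv2.boxPoints(cv2.minAreaRect(c));W=np.array([ray("top",p,.026)[:2] for p in b])
n=np.array([-.0554,.9985]);E0=np.array([.541,.0223])
print(W.round(3).tolist(),"x_edge",((W-E0)@n).round(4),"sides",np.linalg.norm(np.diff(W,axis=0),axis=1).round(3))
E
```

```text
t: 19.35
eef_pos: [0.5404, 0.0202, 0.0207]
tool_rot: [0.514, -0.514, 0.485, -0.485]
contact_force: [0.6, 0.1, 0.1]
gripper_width: 0.495
t 19.35 pos [0.5404 0.0202 0.0207] az 3.32 tilt [ 0.     0.001 -1.   ] x_edge -0.002 F [0.62 0.1  0.15] w 0.495
t: 20.18
eef_pos: [0.5524, -0.2049, 0.1712]
tool_rot: [-0.512, 0.513, -0.487, 0.488]
contact_force: [-0.7, 0.6, 0.2]
gripper_width: 0.498
[[0.594, 0.132], [0.599, 0.034], [0.478, 0.029], [0.474, 0.125]] x_edge [0.1063 0.0082 0.0099 0.1062] sides [0.098 0.121 0.096]
```

Run:
```python
from h import *
bot.read_camera("top")
for n,z in(("baluster",0),("finished",.019),("rosette",.019),("foam_block",0),("sealer",0)):
    for r in bot.place_of("top",n)[:1]:print(n,round(r["score"],2),np.round(ray("top",r["xy"],z)[:2],3))
print(bot.get_obs()["joint_vel"].round(3) if hasattr(bot.get_obs()["joint_vel"],"round") else "")
bot.hand_in()
```

```text
baluster 0.62 [ 0.775 -0.074]
finished 0.84 [0.466 0.188]
rosette 0.28 [0.608 0.036]
foam_block 0.85 [ 0.736 -0.235]
sealer 0.66 [ 0.362 -0.249]
[ 0.003 -0.001  0.004 -0.003  0.     0.     0.001]
the job is handed in; nothing more can be done
```

I flipped the plaque over the board's near edge and pushed it on, so it now lies face up and wholly on the board. I handed in at about 20 s of the 72 s; no verdict is reported.

**What happened:** I pushed the plaque to the edge with two half-open fingertips, then raised its rim with a light push. The first lift slipped off at about 30° and the plaque fell back flat. The second worked: I started lower and tilted the fingers under the rim. It went up to vertical and over, and I then pushed it on by its slab edge.

**Last checks:**
- **Position:** In the last top image the near end measures 8–10 mm inside the board's edge and the far end 106 mm in. The outline is about 97 × 121 mm, which fits 96 × 120.
- **Face up and flat:** The flower side showed upward in the picture before the final push.
- **Robot:** The arm stands clear of everything, with wrist forces near zero.
- **Other things:** The baluster, finished plaque, sealer and foam block are within about 15 mm of their first estimates, about what these estimates vary by.

**Failed, missing or doubtful:**
- **Overpressing:** The light push was not kept throughout. It went over 6 N several times while lifting, up to 8.4 N. Near vertical a fingertip bore down on the plaque's frame with about 79 N before I eased it. That is below the 120 N wrist limit.
- **Final view missing:** My picture allowance had run out, so the final position rests on the measured outline, not on a picture I viewed.
- **Rosette not confirmed:** The last detection had a low score (0.28) and pointed at the plaque's own flower. Nothing went near the rosette.
- **Not re-measured:** I did not check the bowl, knife or brush again.

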